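# Put the bench things back in their holders

### The arm

A 6-joint arm with a two-finger parallel gripper is mounted at the origin on a cart in front of the work surface, level with it; the furniture and walls round the work are solid. World frame = base frame: x ahead of the robot, y to its left, z up, the work surface at z = 0. Lengths are in mm, angles in rad, forces in N, time in s.
With the tool pointing down it reaches from about 275 to 1000 mm from the base axis. Payload 8.4 kg.
Tool frame: the origin (TCP) lies between the finger pads; the fingertips stand 22 mm ahead of it and the grasp point (between the pads) lies 3 mm ahead of it (r.nose_length is the z of the fingertips in the tool frame, in mm); z points along the fingers, y is the line along which they close (so a half turn about z gives the same grasp; the last joint's range is limited). The gripper opens to 85 mm and grips with 20 to 120 N. Pads are 22 mm wide; open, the fingers measure 114 mm over their backs; the gripper's body (76 mm by 85 mm) begins 54 mm behind the grasp point. The pads swing forward as they close: fully open they stand 13 mm farther back than shut.
Start: joints at [-1.337, 0.353, 1.633, -0, 1.155, -0.002], TCP at [146.011, -607.708, 253.281] pointing down, gripper open.
Joint ranges: [-2.63, 2.63], [-0.92, 2.1], [0.06, 2.66], [-1.3, 4.44], [0, 2.69], [-3.02, 3.02]. Speed limits (rad/s): [2.22, 2.22, 2.79, 3.14, 3.14, 3.14].

### API

Orientations are given as [roll, pitch, yaw] about the fixed x, y, z axes, in that order (R = Rz(yaw) Ry(pitch) Rx(roll)).
In Python, from rig import r, cams gives the robot as it stands.
- The arm moves only by the shell command python3 -m handwheel 'ROWS' [FORCE]. ROWS is one flat JSON list of numbers that holds 1 to 5 rows one after another, with no inner brackets; each row has 7 numbers: a rotation vector rx, ry, rz in rad, then dx, dy, dz in units of 20 mm, then the opening from 0.0 (shut) to 1.0 (fully open); each row shifts and turns the commanded pose from where the row before left it, along the tool's axes as they then stand; what a row does not reach is not made up. A row lasts 1/12 s, in which the tool goes at most 41.7 mm and 0.125 rad, less where a joint would pass 70% of its speed; a pose out of reach is approached as far as the arm can. The fingers move at their own pace and stop on an object; FORCE is the grip in N (left out, the last holds). Time passes only in rows, so rows that do not move let the fingers close. It prints the time, the measured TCP pose, the force, the opening and the grip force at its end. Input that does not fit is refused with a message, and nothing moves.
- r.sense(): the state, without advancing time (a new reading comes with each control period).
- cams.grab_frame(name): name is "scene" or "top" or "wrist"; returns the picture (400x640x3 uint8, red, green, blue); there is no depth.
- cams.camera_params(name): a dict with "fx", "fy", "cx", "cy" (pixels), "rvec" (rotation vector, rad) and "tvec" (3), from world to camera coordinates, as OpenCV has them. Camera axes: x right, y down, z forward; pixel columns grow to the right and rows downward; lengths in mm; the calibration is good to about 2 mm. The wrist camera is an equidistant fisheye: a pixel r from the principal point sees the ray r / f radians off the axis. A picture is of the moment at which its call begins: read the wrist's pose just before it. camera_params takes no time and is no camera call; for the wrist camera it gives the pose at the moment of the call.
- r.sign_off(): hands the job in; it is judged then, once.
The state is a dict: "clock": time; "qpos": joint angles; "qvel": joint speeds; "joint_efforts": joint torques, N m; "eef_pos": TCP position; "tcp_rot": TCP orientation; "contact_force": force on the tool from outside, world axes, zero at the start; "wrist_torque": the same for the moment, N m; "opening": opening from 0.0 (shut) to 1.0 (fully open); "grasp_force": force on a finger pad.
Only numpy, scipy, OpenCV 4.12 (cv2) and the standard library are available. Lean on these libraries where they do the work, as an engineer would, in place of code of your own. Each camera call takes 0.05 s, during which the arm holds its last target. There are 200 camera calls.

### The job

Put each of the four things back in the grey holder made for it: the amber bottle upright in the wider cup, the small dropper bottle upright in the narrower cup, the covered petri dish flat in the shallow round tray, roughly centred, and the marker pen lying in both notches of the two-post rest, its middle between the posts. Leave the glass beaker standing where it is, and let go of everything at the end.

Things in the scene. Friction and masses are not known exactly. Their poses are not given: they have to be found in the camera images.
- bottle: amber reagent bottle with white cap, upright, body 52 mm in diameter, 110 mm high; the body's straight side runs up to about 75 mm, and a wide gripper must hold it high, 60 to 70 mm up, to clear the cap. Loose. Origin: centre of its underside, z up
- dropper: small dropper bottle with black rubber bulb, upright, body 34 mm in diameter, 102 mm high; the body's straight side runs up to about 55 mm, hold it 50 to 55 mm up so that the gripper clears the bulb. Loose. Origin: centre of its underside, z up
- dish: white petri dish, its lid fixed on, 66 mm in diameter, 14 mm high, lying flat; the full-width lid rim to grip runs from 4 to 14 mm up, so the fingertips must go down to 2 to 6 mm above what it lies on. Loose. Origin: centre of its underside, z up
- marker: red and white marker pen lying on its side, 135 mm long along its own y, 17 mm thick. Loose. Origin: middle of its length, on the underside as it lies at the start, z up; it may lie in the rest either way round
- marker_mid (a point): the middle of the marker pen: on its axis, halfway along, 8 mm above the table at the start; axes as the marker's
- bottle_stand: wider grey cup, open at the top, fixed to the table: outside 76 mm, inside 64 mm in diameter, 24 mm high, inner floor 5 mm up. Holder for the amber bottle. Origin: centre of its underside, z up
- dropper_stand: narrower grey cup, open at the top, fixed to the table: outside 58 mm, inside 46 mm in diameter, 24 mm high, inner floor 5 mm up. Holder for the dropper bottle. Origin: centre of its underside, z up
- dish_tray: shallow round grey tray, fixed to the table: outside 88 mm, inside 82 mm in diameter, lip 7 mm high, inner floor 4 mm up. Holder for the petri dish. Origin: centre of its underside, z up
- marker_rest: grey rest, fixed to the table: base plate 54 mm (x) by 100 mm (y), 6 mm thick, with two notched posts, 8 mm thick, centred at y = -38 and +38 mm. The notches are 26 mm wide in x, their floors 23 mm and their tops 36 mm above the table; the marker lies in both, along the rest's y. Origin: centre of its underside, z up
- beaker: empty clear glass beaker, 53 mm in diameter, 70 mm high, a bystander among the things, loose. Origin: centre of its underside
Mind the look-alikes: they are no part of the job. Of the things that look like the dropper, the middle-sized one is meant.

How it is judged:
By the outcome, as a careful person would: the job done as asked, in the order asked, and still so for the second after the job is handed in, with the robot touching nothing.
It also fails if it takes over 88 s, if anything falls off the work surface, if the arm or the gripper's body presses on something with over 40 N, if the wrist force passes 120 N, or if a joint passes its speed limit or range.

## Working session

There is one attempt and no reset: what is moved stays moved. The work goes in short steps, Python scripts to look and compute and a shell command to move; the robot and the scene stay as the last step left them, time stands still between calls to the robot, and variables do not carry over. Pictures are saved under pics/ and viewed, at most 14 in all, crops included, and the job is handed in when it is done.

```bash
ls; mkdir -p pics; python3 - <<'E'
from rig import r,cams
import cv2
for n in("scene","top"):
    cv2.imwrite(f"pics/{n}0.png",cams.grab_frame(n)[:,:,::-1]); p=cams.camera_params(n); print(n,p)
print(r.sense())
E
```

```text
pics
scene {'fx': 381.35640895063034, 'fy': 381.35640895063034, 'cx': 323.51699668212353, 'cy': 194.96620283709342, 'rvec': array([ 2.11529146,  0.25893079, -0.11195824]), 'tvec': array([-541.72271448,  -38.2633343 ,  976.99012863])}
top {'fx': 369.59773315878147, 'fy': 369.59773315878147, 'cx': 324.60963643990084, 'cy': 201.271117665881, 'rvec': array([ 2.18071487, -2.21032893,  0.10431853]), 'tvec': array([ -1.17424106, 555.68695196, 867.1003245 ])}
{'clock': 0.1, 'qpos': array([-1.33738181e+00,  3.53577700e-01,  1.63405987e+00, -4.38926334e-06,
        1.15518569e+00, -2.39439389e-03]), 'qvel': array([-0.00071699, -0.00140207, -0.00112669, -0.0001636 ,  0.00056329,
       -0.00109038]), 'joint_efforts': array([-6.93468082e-04, -6.06356049e+01, -3.42820501e+01, -3.90086871e-05,
        4.09033557e-03,  4.01820034e-05]), 'eef_pos': array([ 145.92917549, -607.31828925,  252.63742734]), 'tcp_rot': array([-3.14036204e+00,  1.06685438e-06,  2.35810684e-01]), 'contact_force': array([ 0.24544936,  0.46269046, -0.45951143]), 'wrist_torque': array([-0.01330689,  0.02284525, -0.01994198]), 'grasp_force': 0.0, 'opening': 0.9983441720309016}
```

View pics/scene0.png

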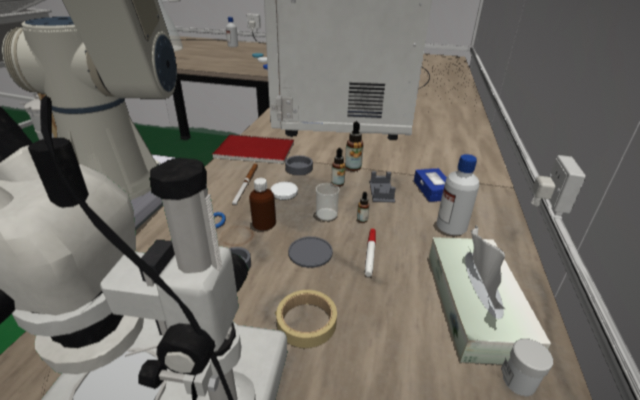

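View pics/top0.png

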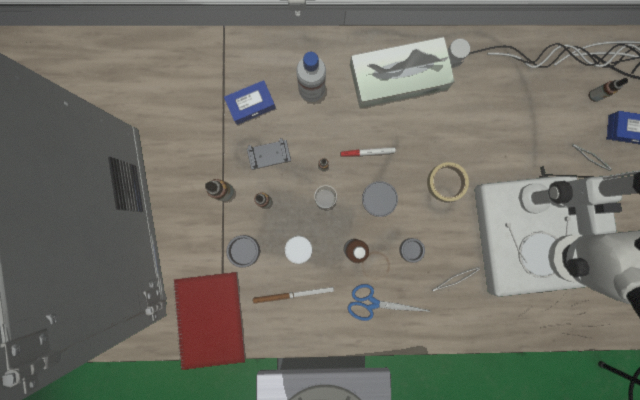

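The top view shows the candidates:
- **Dropper look-alikes:** large (216,188), middle (263,200) and small (323,164). I choose the middle one.
- **Things to move:** bottle (357,250), dish (298,249) and marker (368,152).
- **Holders:** wide cup (244,250), narrow cup (411,250), tray (380,198) and rest (268,153).
- **Beaker:** (325,197).
- **Marker look-alike:** the knife (293,295).

Next I'll enlarge both views.

```bash
python3 - <<'E'
import cv2
a=cv2.imread("pics/top0.png")[130:275,200:430]; cv2.imwrite("pics/topc.png",cv2.resize(a,None,fx=3.4,fy=3.4,interpolation=cv2.INTER_CUBIC))
a=cv2.imread("pics/scene0.png")[110:290,230:410]; cv2.imwrite("pics/scenec.png",cv2.resize(a,None,fx=3.3,fy=3.3,interpolation=cv2.INTER_CUBIC))
E
```

```text
(no output)
```

View pics/topc.png

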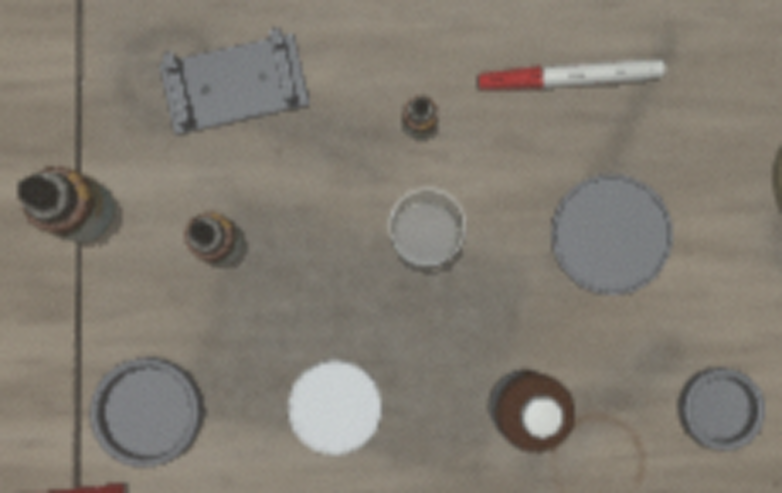

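View pics/scenec.png

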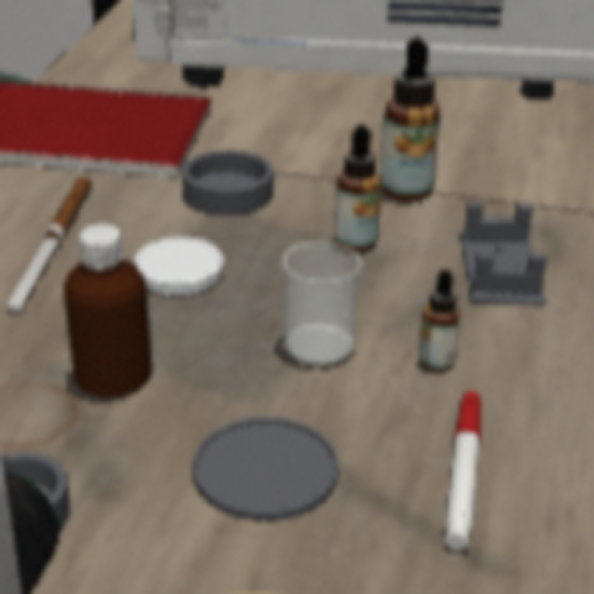

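Crop readings:
- **Top crop (3.4×, offset 200,130):** dropper bulb (204,233), cap (543,416), dish (335,407), tray (611,234), wide cup (148,411), narrow cup (721,408), marker ends (478,81) and (665,69), and rest posts about (178,93) and (290,69).
- **Scene crop:** bulb (361,133), cap (100,236), dish (180,262), tray (266,467), wide cup (228,172), marker ends (471,397) and (457,541).

The scene crop confirms that the middle-sized dropper is the one just left of and behind the beaker.

```bash
cat > h.py <<'E'
import numpy as np, cv2
from rig import r,cams
def ray(name,uv,p=None):
    p=p or cams.camera_params(name); R=cv2.Rodrigues(np.array(p['rvec'],float))[0]; t=np.array(p['tvec'],float)
    x=(uv[0]-p['cx'])/p['fx']; y=(uv[1]-p['cy'])/p['fy']
    if name=='wrist':
        th=np.hypot(x,y); s=np.sin(th)/th if th>0 else 1; d=np.array([x*s,y*s,np.cos(th)])
    else: d=np.array([x,y,1.])
    d=R.T@d; return -R.T@t, d/np.linalg.norm(d)
def plane(ry,z): c,d=ry; return c+d*(z-c[2])/d[2]
def tri(rs):
    A=np.zeros((3,3));b=np.zeros(3)
    for c,d in rs:
        P=np.eye(3)-np.outer(d,d);A+=P;b+=P@c
    X=np.linalg.solve(A,b); return X,[np.linalg.norm((np.eye(3)-np.outer(d,d))@(X-c)) for c,d in rs]
def T(u,v): return ray('top',(200+(u+.5)/3.4-.5,130+(v+.5)/3.4-.5))
def S(u,v): return ray('scene',(230+(u+.5)/3.3-.5,110+(v+.5)/3.3-.5))
E
python3 - <<'E'
from h import *
np.set_printoptions(precision=1,suppress=True)
for n,t,s,z in [('cap',(543,416),(100,236),110),('bulb',(204,233),(361,130),102),('dish',(335,407),(180,262),14),('tray',(611,234),(266,467),7),('bstand',(148,411),(228,172),24),
 ('dstand',(721,408),None,24),('mred',(478,81),(471,397),8),('mwhite',(665,69),(457,541),8),('postL',(178,93),(499,222),36),('postR',(290,69),(508,270),36),('beaker',(427,229),(322,261),70),
 ('small',(420,104),(444,275),75),('big',(40,192),(416,45),140)]:
    print(n,plane(T(*t),z)[:2], *( [plane(S(*s),z)[:2],*tri([T(*t),S(*s)])] if s else []))
# body bottoms
print('bottle body r', plane(T(536,411),75)[:2], 'dish base', )
E
```

```text
cap [439.4 -79.4] [441.3 -81.8] [439.7 -79.4 108.5] [np.float64(0.503819708065055), np.float64(0.5038197080650216)]
bulb [558.2 134.2] [562.8 128.5] [560.1 135.1  98.5] [np.float64(1.566660565652594), np.float64(1.5666605656525023)]
dish [441.6  56. ] [445.3  52.3] [442.6  56.5  11.1] [np.float64(1.173171065770421), np.float64(1.1731710657703514)]
tray [ 561.7 -143. ] [ 564.4 -147.4] [ 562.7 -143.4    3.3] [np.float64(0.6725364239431717), np.float64(0.6725364239433133)]
bstand [441.5 184.9] [443.9 183.2] [442.3 185.5  22.7] [np.float64(0.9248170097019851), np.float64(0.9248170097019285)]
dstand [ 437.3 -214.2]
mred [673.8 -49.1] [674.4 -48.5] [674.1 -49.    8.2] [np.float64(0.35072129434467897), np.float64(0.3507212943446503)]
mwhite [ 681.3 -185.2] [ 683.1 -182.1] [ 682.1 -184.5    9.9] [np.float64(1.1737040223095008), np.float64(1.1737040223097037)]
postL [661.7 162.1] [670.3 137. ] [666.9 165.3  19.8] [np.float64(2.024757462584447), np.float64(2.024757462584435)]
postR [677.9  84.2] [683.7  68.8] [681.7  85.3  25.7] [np.float64(1.5247462735864685), np.float64(1.5247462735863069)]
beaker [561.7  -9.1] [565.5  -9.5] [563.5  -8.6  69.1] [np.float64(1.7861525622290035), np.float64(1.7861525622290104)]
small [645.1  -5.5] [646.7 -13.8] [646.   -5.6  70. ] [np.float64(0.037225844079533256), np.float64(0.03722584407969455)]
big [581.3 227.7] [588.  210.8] [583.8 230.4 132. ] [np.float64(1.5428610632048956), np.float64(1.5428610632049449)]
bottle body r [440.4 -78.8] dish base
```

The positions agree across the two views to about 3 mm, and the heights match the text. I'll turn to yaw π/2 so that tool x is world y and tool y is world x, then go over the bottle.

The manual's scale: shifts go in units of 20 mm. Converting my numbers, 40 mm is 2, 8 mm is 0.4.

```bash
python3 -c "
from rig import r;print(r.nose_length)"
python3 -m handwheel '[0,0,-0.1214,0,0,0,1,0,0,-0.1214,0,0,0,1,0,0,-0.1214,0,0,0,1,0,0,-0.1214,0,0,0,1,0,0,-0.1214,0,0,0,1]' 50
python3 -m handwheel '[0,0,-0.1214,0,0,0,1,0,0,-0.1214,0,0,0,1,0,0,-0.1214,0,0,0,1,0,0,-0.1214,0,0,0,1,0,0,-0.1214,0,0,0,1]'
python3 -m handwheel '[0,0,-0.1214,0,0,0,1,0,0,0,2,0.4,0,1,0,0,0,2,0.4,0,1,0,0,0,2,0.4,0,1,0,0,0,2,0.4,0,1]'
```

```text
22.0
clock: 0.52
eef_pos: [145.9, -607.4, 252.9]
tcp_rot: [-3.141, -0.001, 0.849]
contact_force: [0.1, 0.3, 0.4]
opening: 1.0
grasp_force: 0.0
clock: 0.93
eef_pos: [146.0, -607.4, 252.8]
tcp_rot: [-3.141, -0.001, 1.456]
contact_force: [-0.2, -0.4, 0.0]
opening: 1.003
grasp_force: 0.0
clock: 1.35
eef_pos: [177.8, -445.7, 252.6]
tcp_rot: [-3.141, -0.001, 1.571]
contact_force: [1.4, -0.1, 0.5]
opening: 1.002
grasp_force: 0.0
```

```bash

python3 -m handwheel '[0,0,0,1.95,0.375,0,1,0,0,0,1.95,0.375,0,1,0,0,0,1.95,0.375,0,1,0,0,0,1.4,1.33,0,1,0,0,0,1.4,1.33,0,1]'
python3 -m handwheel '[0,0,0,1.4,1.33,0,1,0,0,0,1.4,1.33,0,1,0,0,0,1.4,1.33,0,1,0,0,0,1.4,1.33,0,1,0,0,0,1.4,1.33,0,1]'
python3 -m handwheel '[0,0,0,1.4,1.33,0,1,0,0,0,1.3,1.325,0,1,0,0,0,0,0,0.5,1,0,0,0,0,0,0,1]'
python3 - <<'E'
from h import *
p=cams.camera_params('wrist');print(p)
cv2.imwrite('pics/w1.png',cams.grab_frame('wrist')[:,:,::-1])
E
```

```text
clock: 1.77
eef_pos: [253.2, -272.7, 253.3]
tcp_rot: [3.141, 0.0, 1.569]
contact_force: [1.6, -1.1, 0.4]
opening: 0.997
grasp_force: 0.0
clock: 2.18
eef_pos: [387.3, -132.8, 253.3]
tcp_rot: [3.141, 0.0, 1.571]
contact_force: [1.6, -0.9, -0.5]
opening: 0.997
grasp_force: 0.0
clock: 2.52
eef_pos: [439.6, -79.0, 241.8]
tcp_rot: [-3.139, -0.0, 1.575]
contact_force: [-1.0, 1.1, -1.4]
opening: 1.001
grasp_force: 0.0
{'fx': 309.70691628693146, 'fy': 309.70691628693146, 'cx': 320.9060043665044, 'cy': 200.65383635586468, 'rvec': array([-2.86856189e+00, -4.98609643e-03,  1.95399712e-03]), 'tvec': array([-439.24904516, -109.16020902,  346.65659513])}
```

View pics/w1.png

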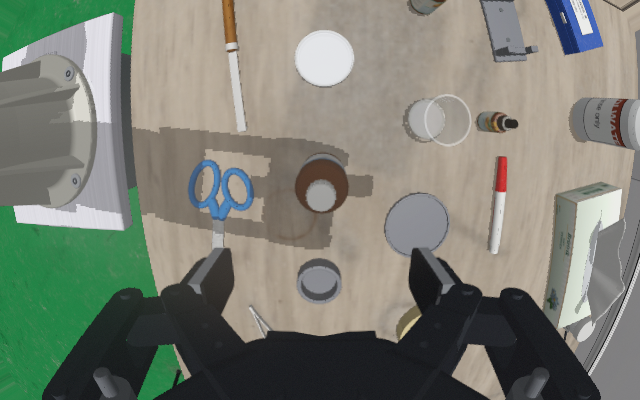

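The wrist view shows the bottle cap at (321,195), the dish at (324,58), the tray at (416,223), the narrow cup rim at (319,281), the marker ends at (503,157) and (494,253), and the open fingertips at about (232,250) and (411,250).

```bash
python3 - <<'E'
from h import *
np.set_printoptions(precision=1,suppress=True)
W=lambda u,v:ray('wrist',(u,v))
c,_=W(320,200);print('cam',c)
for n,t,w,z in [('cap',(543,416),(321,195),110),('dish',(335,407),(324,58),14),('tray',(611,234),(416,223),7),('dstand',(721,408),(319,281),24),('mred',(478,81),(503,157),8),('mwhite',(665,69),(494,253),8)]:
    print(n,plane(T(*t),z)[:2],plane(W(*w),z)[:2],tri([T(*t),W(*w)])[0])
s=r.sense()['eef_pos']
for px,sx in [((232,250),-1),((411,250),1)]:
    c,d=W(*px);k=(s[0]+sx*42.5-c[0])/d[0];print((c+k*d)-s)
E
```

```text
cam [439.2 -11.1 362.9]
cap [439.4 -79.4] [438.8 -77. ] [438.6 -81.   94.9]
dish [441.6  56. ] [441.7  55.1] [441.5  56.2   8.5]
tray [ 561.7 -143. ] [ 558.4 -139.7] [ 563.  -145.2   -7.4]
dstand [ 437.3 -214.2] [ 436.3 -210.8] [ 436.4 -217.    13.5]
mred [673.8 -49.1] [674.9 -51.1] [673.2 -49.8  10.7]
mwhite [ 681.3 -185.2] [ 684.5 -187.1] [ 679.9 -183.7   14.8]
[-42.5   7.2 -11.1]
[42.5  8.9 -7.9]
```

Open, the tips are about 9 mm ahead of the TCP, so the 22 mm figure is for shut fingers. The bottle is at (439.5,−79); I'll descend and grip.

```bash

python3 -m handwheel '[0,0,0,0,0,2,1,0,0,0,0,0,2,1,0,0,0,0,0,2,1,0,0,0,0,0,2,1,0,0,0,0,0,0.85,1]'
python3 -m handwheel '[0,0,0,0,0,0,0,0,0,0,0,0,0,0,0,0,0,0,0,0,0,0,0,0,0,0,0,0,0,0,0,0,0,0,0]' 50
python3 -m handwheel '[0,0,0,0,0,0,0,0,0,0,0,0,0,0,0,0,0,0,0,0,0]'
```

```text
clock: 2.98
eef_pos: [436.1, -81.3, 62.9]
tcp_rot: [-3.136, -0.001, 1.569]
contact_force: [-0.4, -0.4, 0.0]
opening: 0.997
grasp_force: 0.0
clock: 3.4
eef_pos: [440.6, -81.0, 68.0]
tcp_rot: [3.139, 0.001, 1.571]
contact_force: [-0.5, -0.2, 5.1]
opening: 0.587
grasp_force: 52.7
clock: 3.65
eef_pos: [440.7, -81.0, 67.9]
tcp_rot: [3.139, 0.001, 1.571]
contact_force: [-3.2, -1.7, 10.5]
opening: 0.584
grasp_force: 53.1
```

```bash

python3 -m handwheel '[0,0,0,0,0,-1.75,0,0,0,0,0,0,-1.75,0,0,0,0,1.9,0,0,0,0,0,0,1.9,0,0,0,0,0,0,1.9,0,0,0]'
python3 -m handwheel '[0,0,0,1.9,0,0,0,0,0,0,1.9,0.03,0,0,0,0,0,1.9,0.03,0,0,0,0,0,1.8,0,0,0,0,0,0,0,0,0,0]'
python3 -m handwheel '[0,0,0,0,0,0,0]'
python3 - <<'E'
from h import *
cv2.imwrite('pics/w2.png',cams.grab_frame('wrist')[:,:,::-1])
a=cams.grab_frame('top')[200:300,190:310,::-1]; cv2.imwrite('pics/t2.png',cv2.resize(a,None,fx=5,fy=5,interpolation=cv2.INTER_CUBIC))
E
```

```text
clock: 4.07
eef_pos: [440.3, 34.2, 138.1]
tcp_rot: [3.138, -0.0, 1.569]
contact_force: [0.9, -0.3, -1.4]
opening: 0.584
grasp_force: 53.4
clock: 4.48
eef_pos: [441.8, 189.0, 137.7]
tcp_rot: [3.138, -0.003, 1.575]
contact_force: [1.2, -0.1, -1.5]
opening: 0.581
grasp_force: 53.4
clock: 4.57
eef_pos: [440.8, 185.3, 137.1]
tcp_rot: [3.14, -0.001, 1.575]
contact_force: [-0.3, -0.1, -2.2]
opening: 0.584
grasp_force: 53.4
```

View pics/w2.png

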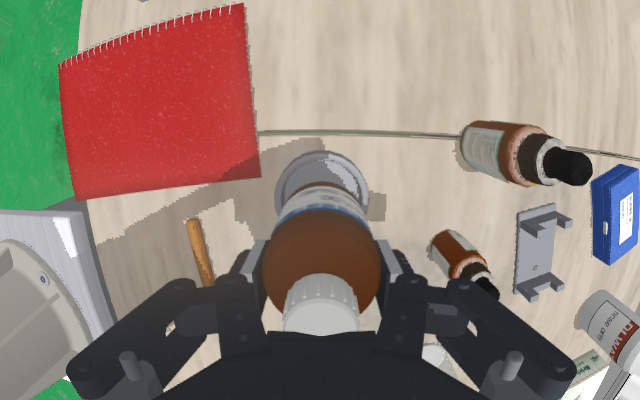

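The bottle at (323,250) hangs above the wide cup. The cup rim spans columns 275–369 and its far edge is at row 151.

```bash
python3 - <<'E'
from h import *
W=lambda u,v:plane(ray('wrist',(u,v)),24).round(1)
print(W(322,151),W(275,190),W(369,190)); print(r.sense()['eef_pos'])
# where the bottle's lower front edge would be: bottom at z~70
c=np.array([441,185.,70])+[0,26,0]
E
python3 -m handwheel '[0,0,0,0,0,1,0,0,0,0,0,0,1,0,0,0,0,0,0,0,0]'
```

```text
[441.7 225.4  24. ] [405.  195.1  24. ] [478.4 195.2  24. ]
[440.46486676 183.09810591 136.66912402]
clock: 4.92
eef_pos: [438.9, 181.3, 94.1]
tcp_rot: [-3.138, 0.002, 1.569]
contact_force: [-0.8, -1.0, -1.3]
opening: 0.581
grasp_force: 53.3
```

```bash

python3 -m handwheel '[0,0,0,0.05,0.05,0,0,0,0,0,0,0,0.4,0,0,0,0,0,0,0.4,0,0,0,0,0,0,0.25,0,0,0,0,0,0,0,0]'
python3 -m handwheel '[0,0,0,0,0,0.1,0,0,0,0,0,0,0,0]'
```

```text
clock: 5.33
eef_pos: [441.2, 184.1, 74.5]
tcp_rot: [-3.14, 0.001, 1.571]
contact_force: [-0.4, -0.8, -2.1]
opening: 0.584
grasp_force: 53.4
clock: 5.5
eef_pos: [441.7, 184.5, 73.2]
tcp_rot: [-3.142, 0.0, 1.571]
contact_force: [-0.3, 0.9, -2.3]
opening: 0.58
grasp_force: 53.5
```

```bash

python3 -m handwheel '[0,0,0,0,0,0.05,0,0,0,0,0,0,0.05,0,0,0,0,0,0,0,0]'
python3 -m handwheel '[0,0,0,0,0,0,0.7,0,0,0,0,0,0,0.85,0,0,0,0,0,0,1,0,0,0,0,0,0,1,0,0,0,0,0,0,1]'
python3 -m handwheel '[0,0,0,0,0,-1.5,1,0,0,0,0,0,-2,1,0,0,0,0,0,-2,1,0,0,0,0,0,0,1]'
```

```text
clock: 5.75
eef_pos: [441.9, 184.7, 72.9]
tcp_rot: [3.141, -0.0, 1.571]
contact_force: [-6.0, -1.5, 21.8]
opening: 0.576
grasp_force: 55.9
clock: 6.17
eef_pos: [441.7, 184.4, 71.2]
tcp_rot: [-3.142, 0.0, 1.571]
contact_force: [0.0, 0.2, 0.5]
opening: 1.0
grasp_force: 0.0
clock: 6.5
eef_pos: [445.2, 185.9, 187.7]
tcp_rot: [3.133, -0.004, 1.571]
contact_force: [1.1, 1.3, 1.2]
opening: 0.997
grasp_force: 0.0
```

```bash

python3 -m handwheel '[0,0,0,-0.625,1.475,0,1,0,0,0,-0.625,1.475,0,1,0,0,0,-0.625,1.475,0,1,0,0,0,-0.625,1.475,0,1,0,0,0,0,0,0,1]'
python3 -m handwheel '[0,0,0,0,0,0,1]'
python3 - <<'E'
from h import *
print(r.sense()['eef_pos'].round(1));p=cams.camera_params('wrist');print(p)
cv2.imwrite('pics/w3.png',cams.grab_frame('wrist')[:,:,::-1])
E
```

```text
clock: 6.92
eef_pos: [564.8, 132.8, 181.6]
tcp_rot: [3.137, -0.0, 1.57]
contact_force: [-0.9, 0.8, 0.6]
opening: 1.0
grasp_force: 0.0
clock: 7.0
eef_pos: [560.6, 133.8, 180.8]
tcp_rot: [-3.141, 0.0, 1.569]
contact_force: [-0.2, 0.1, -0.1]
opening: 1.002
grasp_force: 0.0
[560.6 133.8 180.8]
{'fx': 309.70691628693146, 'fy': 309.70691628693146, 'cx': 320.9060043665044, 'cy': 200.65383635586468, 'rvec': array([-2.86810211e+00,  3.15605534e-03,  2.75484751e-05]), 'tvec': array([-560.70719153,  114.90547859,  345.12605363])}
```

View pics/w3.png

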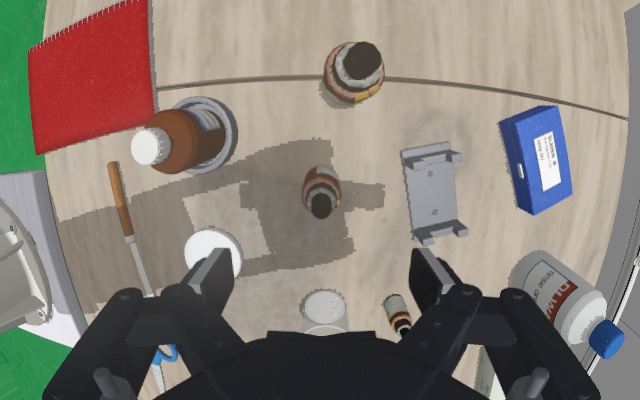

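The chosen dropper is centred between the fingers, with its bulb at (321,205). The bottle stands upright in the wide cup at (205,130). The rest's post ends are about (409,152)/(458,154) for the far post and (420,240)/(464,233) for the near one.

```bash
python3 - <<'E'
from h import *
np.set_printoptions(precision=1,suppress=True)
p=dict(cams.camera_params('wrist'),rvec=np.array([-2.86810211e+00,3.15605534e-03,2.75484751e-05]),tvec=np.array([-560.70719153,114.90547859,345.12605363]))
W=lambda u,v,z:plane(ray('wrist',(u,v),p),z)
print('bulb',W(321,205,102),'body mid z50',W(321,187,50),'big',W(362,60,140))
for q in [(409,152),(458,154),(420,240),(464,233)]: print(W(*q,36))
print('base corners z6', [W(*q,6)[:2] for q in [(401,150),(450,142),(415,240),(465,233)]])
a=cv2.imread('pics/w3.png')[130:255,390:480];cv2.imwrite('pics/w3c.png',cv2.resize(a,None,fx=4.8,fy=4.8,interpolation=cv2.INTER_CUBIC))
E
```

```text
bulb [561.1 143.7 102. ] body mid z50 [561.1 143.9  50. ] big [582.3 232.5 140. ]
[638.8 172.6  36. ]
[687.1 172.4  36. ]
[656.3  88.6  36. ]
[703.3  94.4  36. ]
base corners z6 [array([639.3, 171. ]), array([691.3, 180.9]), array([661.3,  75.9]), array([720.6,  82.2])]
```

View pics/w3c.png

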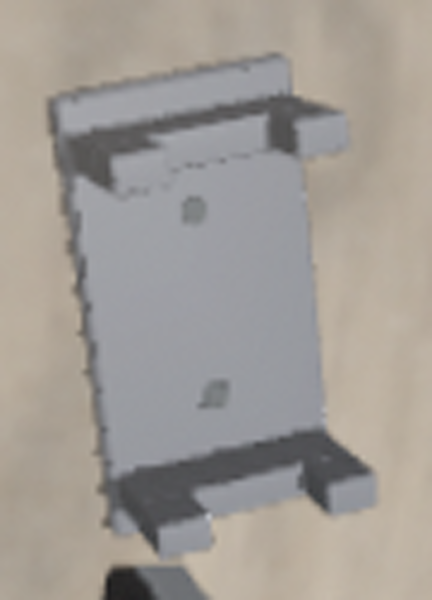

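```bash
python3 - <<'E'
from h import *
np.set_printoptions(precision=1,suppress=True)
p=dict(cams.camera_params('wrist'),rvec=np.array([-2.86810211e+00,3.15605534e-03,2.75484751e-05]),tvec=np.array([-560.70719153,114.90547859,345.12605363]))
W=lambda u,v,z:plane(ray('wrist',(u,v),p),z)
print('bulb',W(321,213,102),'base far edge',W(321,165,0),'bottle cup', W(195,100,24))
C=lambda u,v,z:W(390+(u+.5)/4.8-.5,130+(v+.5)/4.8-.5,z)
P=[C(145,170,36),C(325,128,36),C(186,534,36),C(350,487,36)]
for x in P:print(x)
F=(P[0]+P[1])/2;N=(P[2]+P[3])/2;print('far',F,'near',N,'mid',(F+N)/2,'ang',np.arctan2(*(F-N)[1::-1]),np.linalg.norm(F-N))
print('notch',C(217,143,23),C(248,497,23))
E
```

```text
bulb [561. 138. 102.] base far edge [561.1 154.5   0. ] bottle cup [444.  222.4  24. ]
[649.7 161.1  36. ]
[686.6 170.3  36. ]
[665.1  87.4  36. ]
[701.2  96.6  36. ]
far [668.1 165.7  36. ] near [683.2  92.   36. ] mid [675.6 128.9  36. ] ang 1.7725156696714655 75.2438989928627
notch [669.  164.9  23. ] [683.6  89.9  23. ]
```

```bash

python3 -m handwheel '[0,0,0,0.075,0,1.6,1,0,0,0,0,0,1.6,1,0,0,0,0,0,1.6,1,0,0,0,0,0,1.525,1,0,0,0,0,0,0,1]'
python3 -m handwheel '[0,0,0,0,0,0,0,0,0,0,0,0,0,0,0,0,0,0,0,0,0,0,0,0,0,0,0,0,0,0,0,0,0,0,0]' 40
python3 -m handwheel '[0,0,0,0,0,0,0,0,0,0,0,0,0,0,0,0,0,0,0,0,0]'
```

```text
clock: 7.47
eef_pos: [555.9, 136.0, 50.4]
tcp_rot: [-3.135, 0.001, 1.572]
contact_force: [-1.0, 0.4, 0.3]
opening: 1.004
grasp_force: 0.0
clock: 7.88
eef_pos: [560.4, 136.2, 56.1]
tcp_rot: [3.14, -0.001, 1.571]
contact_force: [-1.0, -0.0, 5.3]
opening: 0.357
grasp_force: 39.1
clock: 8.13
eef_pos: [560.3, 136.2, 56.1]
tcp_rot: [3.14, -0.001, 1.571]
contact_force: [-1.5, 0.3, 6.0]
opening: 0.362
grasp_force: 39.1
```

```bash

python3 -m handwheel '[0,0,0,0,0,-1.65,0,0,0,0,0,0,-1.65,0,0,0,0,0,0,-1.7,0,0,0,0,-1.745,-0.615,0,0,0,0,0,-1.745,-0.615,0,0]'
python3 -m handwheel '[0,0,0,-1.745,-0.615,0,0,0,0,0,-1.745,-0.615,0,0,0,0,0,-1.745,-0.615,0,0,0,0,0,-1.745,-0.615,0,0,0,0,0,-1.745,-0.615,0,0]'
python3 -m handwheel '[0,0,0,-1.745,-0.615,0,0,0,0,0,-1.745,-0.615,0,0,0,0,0,-1.745,-0.615,0,0,0,0,0,0,0,1.5,0,0,0,0,0,0,1.5,0]'
python3 -m handwheel '[0,0,0,0,0,0,0,0,0,0,0,0,0,0]'
python3 - <<'E'
from h import *
print(r.sense()['eef_pos'].round(1));p=cams.camera_params('wrist');print(p['rvec'],p['tvec'])
cv2.imwrite('pics/w4.png',cams.grab_frame('wrist')[:,:,::-1])
E
```

```text
clock: 8.55
eef_pos: [537.0, 66.8, 157.8]
tcp_rot: [3.135, -0.001, 1.574]
contact_force: [0.2, -0.9, -1.7]
opening: 0.359
grasp_force: 40.2
clock: 8.97
eef_pos: [472.9, -109.8, 155.5]
tcp_rot: [3.14, 0.0, 1.571]
contact_force: [1.3, 0.1, -0.7]
opening: 0.366
grasp_force: 40.2
clock: 9.38
eef_pos: [437.8, -216.1, 96.2]
tcp_rot: [3.136, 0.003, 1.567]
contact_force: [-0.0, 0.2, -1.4]
opening: 0.365
grasp_force: 40.2
clock: 9.55
eef_pos: [435.8, -212.7, 94.4]
tcp_rot: [-3.139, -0.001, 1.571]
contact_force: [-0.4, 1.4, -0.3]
opening: 0.363
grasp_force: 40.2
[ 435.8 -212.7   94.4]
[-2.86957588e+00  6.27381045e-04  3.39229458e-03] [-436.01039619 -196.41359167  169.5713303 ]
```

View pics/w4.png

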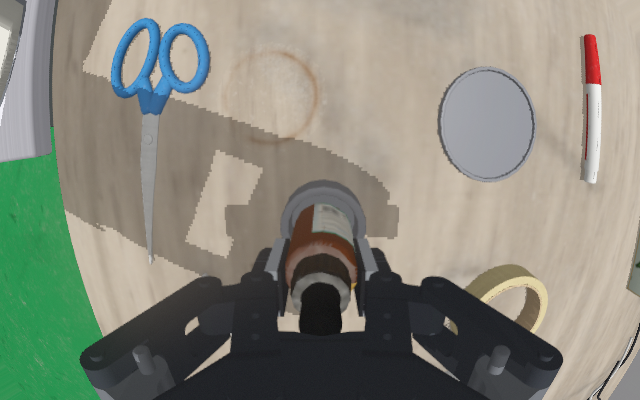

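The dropper at (321,270) hangs over the narrow cup, whose rim spans columns 281–366 with its far edge at row 180. The tray is centred at (487,124).

```bash
python3 - <<'E'
from h import *
np.set_printoptions(precision=1,suppress=True)
p=dict(cams.camera_params('wrist'),rvec=np.array([-2.86957588e+00,6.27381045e-04,3.39229458e-03]),tvec=np.array([-436.01039619,-196.41359167,169.5713303]))
W=lambda u,v,z:plane(ray('wrist',(u,v),p),z)
print(W(281,215,24),W(366,215,24),W(323,180,24)); print(r.sense()['eef_pos'])
print('tray',[W(*q,7)[:2] for q in [(439,124),(535,124),(487,67),(487,181)]],'marker',W(590,36,8),W(589,182,8))
E
python3 -m handwheel '[0,0,0,0,0.05,0.8,0,0,0,0,0,0,0,0,0,0,0,0,0,0,0]'
```

```text
[ 409.8 -207.    24. ] [ 465.4 -207.    24. ] [ 437.2 -183.8   24. ]
[ 436.9 -212.9   95.5]
tray [array([ 518.3, -146.5]), array([ 604.9, -139.2]), array([ 556.8, -101. ]), array([ 561.9, -186.5])] marker [676.2 -49.2   8. ] [ 682.7 -183.9    8. ]
clock: 9.85
eef_pos: [438.5, -212.8, 80.0]
tcp_rot: [3.141, 0.0, 1.572]
contact_force: [0.5, -0.2, -1.7]
opening: 0.364
grasp_force: 40.2
```

```bash

python3 -m handwheel '[0,0,0,0.025,-0.04,0,0,0,0,0,0,0,0.35,0,0,0,0,0,0,0.35,0,0,0,0,0,0,0.2,0,0,0,0,0,0,0,0]'
python3 -m handwheel '[0,0,0,0,0,0.05,0,0,0,0,0,0,0.05,0,0,0,0,0,0,0,0]'
```

```text
clock: 10.27
eef_pos: [437.5, -212.7, 60.8]
tcp_rot: [3.141, 0.0, 1.571]
contact_force: [0.2, 0.9, 3.5]
opening: 0.364
grasp_force: 40.8
clock: 10.52
eef_pos: [437.6, -212.8, 60.6]
tcp_rot: [3.141, 0.0, 1.571]
contact_force: [-6.8, 5.0, 35.1]
opening: 0.364
grasp_force: 43.7
```

Seated, with a 35 N push. I'll back off 1.5 mm, release and retreat upward.

```bash

python3 -m handwheel '[0,0,0,0,0,-0.075,0,0,0,0,0,0,0,0.5,0,0,0,0,0,0,0.7,0,0,0,0,0,0,1,0,0,0,0,0,0,1]'
python3 -m handwheel '[0,0,0,0,0,0,1,0,0,0,0,0,-1.5,1,0,0,0,0,0,-2,1,0,0,0,0,0,-1.5,1,0,0,0,1.75,0,0,1]'
python3 -m handwheel '[0,0,0,1.9,0.03,0,1,0,0,0,1.9,0.03,0,1,0,0,0,1.9,0.03,0,1,0,0,0,1.9,0.03,0,1,0,0,0,1.9,0.03,0,1]'
python3 -m handwheel '[0,0,0,1.9,0.03,0,1,0,0,0,0,0,0,1,0,0,0,0,0,0,1]'
python3 - <<'E'
from h import *
print(r.sense()['eef_pos'].round(1))
a=cams.grab_frame('top')[130:275,200:430,::-1]; cv2.imwrite("pics/t5.png",cv2.resize(a,None,fx=3.4,fy=3.4,interpolation=cv2.INTER_CUBIC))
p=cams.camera_params('wrist');print(p['rvec'],p['tvec'])
cv2.imwrite('pics/w5.png',cams.grab_frame('wrist')[:,:,::-1])
E
```

```text
clock: 10.93
eef_pos: [436.8, -212.5, 59.9]
tcp_rot: [-3.141, -0.0, 1.571]
contact_force: [0.0, 0.0, 0.0]
opening: 0.903
grasp_force: 0.0
clock: 11.35
eef_pos: [441.3, -182.1, 165.8]
tcp_rot: [3.132, 0.005, 1.569]
contact_force: [2.3, -0.1, -0.0]
opening: 1.003
grasp_force: 0.0
clock: 11.77
eef_pos: [439.5, 14.1, 160.3]
tcp_rot: [3.141, -0.0, 1.571]
contact_force: [0.1, 0.7, -0.8]
opening: 1.005
grasp_force: 0.0
clock: 12.02
eef_pos: [440.4, 52.2, 160.2]
tcp_rot: [-3.141, 0.0, 1.575]
contact_force: [0.7, -1.2, -0.9]
opening: 0.999
grasp_force: 0.0
[440.4  52.2 160.2]
[-2.86786147e+00 -3.10302256e-03 -6.61018221e-04] [-440.79615207   38.64633286  302.3678024 ]
```

View pics/w5.png

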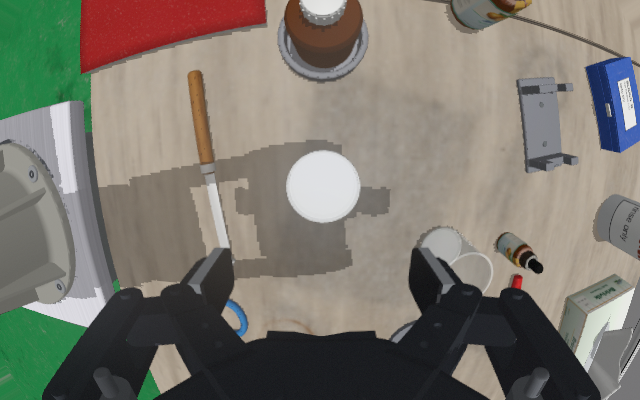

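The dish is at (323,186), spanning columns 287–360 and clear of the fingers. The bottle sits upright in its cup at (323,30).

```bash
python3 - <<'E'
from h import *
np.set_printoptions(precision=1,suppress=True)
p=dict(cams.camera_params('wrist'),rvec=np.array([-2.86786147e+00,-3.10302256e-03,-6.61018221e-04]),tvec=np.array([-440.79615207,38.64633286,302.3678024]))
W=lambda u,v,z:plane(ray('wrist',(u,v),p),z)
print(W(323,186,14),W(287,186,14),W(360,186,14),W(323,150,14),W(323,222,7))
print(r.sense()['eef_pos'])
E
python3 -m handwheel '[0,0,0,0.2,0.05,1.8,1,0,0,0,0,0,1.8,1,0,0,0,0,0,1.8,1,0,0,0,0,0,1,1,0,0,0,0,0,0,1]'
python3 -m handwheel '[0,0,0,0,0,0,1]'
```

```text
[442.5  58.5  14. ] [410.6  58.5  14. ] [475.4  58.6  14. ] [442.4  90.4  14. ] [442.7  22.3   7. ]
[440.4  50.2 160.1]
clock: 12.53
eef_pos: [438.8, 52.6, 28.9]
tcp_rot: [-3.135, 0.001, 1.569]
contact_force: [-1.0, 0.2, 0.3]
opening: 0.994
grasp_force: 0.0
clock: 12.62
eef_pos: [440.8, 53.1, 31.7]
tcp_rot: [-3.139, 0.0, 1.569]
contact_force: [0.7, -0.0, -0.3]
opening: 1.001
grasp_force: 0.0
```

```bash

python3 -m handwheel '[0,0,0,0.15,0.04,0.4,1,0,0,0,0,0,0.225,1,0,0,0,0,0,0,1]'
python3 -m handwheel '[0,0,0,0,0,0,0.5,0,0,0,0,0,0,0.5,0,0,0,0,0,0,0.5,0,0,0,0,0,0,0.5]' 30
python3 -m handwheel '[0,0,0,0,0,0,0.5,0,0,0,0,0,0,0.5]'
```

```text
clock: 12.87
eef_pos: [442.9, 57.4, 20.1]
tcp_rot: [3.14, -0.0, 1.571]
contact_force: [0.2, -0.7, 0.1]
opening: 0.996
grasp_force: 0.0
clock: 13.2
eef_pos: [442.6, 57.5, 20.8]
tcp_rot: [3.141, -0.0, 1.572]
contact_force: [-3.3, -0.8, 11.0]
opening: 0.74
grasp_force: 30.2
clock: 13.37
eef_pos: [442.6, 57.5, 20.8]
tcp_rot: [3.141, -0.0, 1.572]
contact_force: [-3.8, -0.5, 12.3]
opening: 0.742
grasp_force: 30.2
```

```bash

python3 -m handwheel '[0,0,0,0,0,-1,0.5,0,0,0,0,0,-1.75,0.5,0,0,0,0,0,-2,0.5,0,0,0,-1.665,0.995,0,0.5,0,0,0,-1.665,0.995,0,0.5]'
python3 -m handwheel '[0,0,0,-1.665,0.995,0,0.5,0,0,0,-1.665,0.995,0,0.5,0,0,0,-1.665,0.995,0,0.5,0,0,0,-1.675,0.995,0,0.5,0,0,0,0,0,1,0.5]'
python3 -m handwheel '[0,0,0,0,0,1.5,0.5,0,0,0,0,0,1.25,0.5,0,0,0,0,0,0,0.5,0,0,0,0,0,0,0.5]'
```

```text
clock: 13.78
eef_pos: [484.2, -8.8, 118.5]
tcp_rot: [3.135, 0.0, 1.575]
contact_force: [0.9, 0.8, 0.3]
opening: 0.744
grasp_force: 33.2
clock: 14.2
eef_pos: [568.6, -148.6, 98.9]
tcp_rot: [3.13, 0.004, 1.569]
contact_force: [1.6, 0.2, 1.6]
opening: 0.745
grasp_force: 33.2
clock: 14.53
eef_pos: [560.9, -142.3, 39.3]
tcp_rot: [-3.139, -0.001, 1.571]
contact_force: [-0.8, -0.5, 0.1]
opening: 0.741
grasp_force: 33.2
```

```bash

python3 -m handwheel '[0,0,0,0,0.05,0.4,0.5,0,0,0,0,0,0.25,0.5,0,0,0,0,0,0,0.5]'
python3 -m handwheel '[0,0,0,0,0,0.05,0.5,0,0,0,0,0,0,0.5]'
```

```text
clock: 14.78
eef_pos: [563.2, -142.4, 27.1]
tcp_rot: [3.141, 0.0, 1.572]
contact_force: [-0.4, 0.3, -0.3]
opening: 0.742
grasp_force: 33.2
clock: 14.95
eef_pos: [563.2, -142.5, 26.3]
tcp_rot: [3.141, 0.0, 1.571]
contact_force: [0.8, -0.1, 0.3]
opening: 0.737
grasp_force: 33.2
```

```bash

python3 -m handwheel '[0,0,0,0,-0.05,0.05,0.5,0,0,0,0,0,0,0.5,0,0,0,0,0,0,0.85,0,0,0,0,0,0,1,0,0,0,0,0,0,1]'
python3 -m handwheel '[0,0,0,0,0,0,1,0,0,0,0,0,-1.5,1,0,0,0,0,0,-2,1,0,0,0,0,0,-2,1]'
python3 -m handwheel '[0,0,0,0.65,1.9,0,1,0,0,0,0.65,1.9,0,1,0,0,-0.06,0.1,1.9,0,1,0,0,0,0,0,0,1,0,0,0,0,0,0,1]'
python3 - <<'E'
from h import *
print(r.sense()['eef_pos'].round(1))
p=cams.camera_params('wrist');print(p['rvec'],p['tvec'])
cv2.imwrite('pics/w6.png',cams.grab_frame('wrist')[:,:,::-1])
E
```

```text
clock: 15.37
eef_pos: [561.8, -142.6, 24.9]
tcp_rot: [3.142, 0.0, 1.571]
contact_force: [-0.1, -0.2, 0.1]
opening: 1.001
grasp_force: 0.0
clock: 15.7
eef_pos: [560.7, -142.3, 135.0]
tcp_rot: [-3.139, -0.001, 1.571]
contact_force: [1.7, 0.4, 0.5]
opening: 0.998
grasp_force: 0.0
clock: 16.12
eef_pos: [677.2, -114.0, 134.4]
tcp_rot: [3.141, 0.0, 1.632]
contact_force: [-1.1, 0.0, -0.2]
opening: 1.001
grasp_force: 0.0
[ 677.2 -114.   134.4]
[-2.86678089 -0.08700303 -0.01355652] [-669.56362897 -151.61138118  221.61924196]
```

View pics/w6.png

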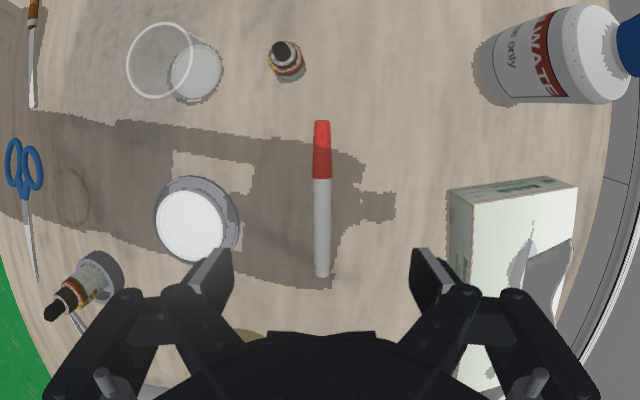

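The marker runs from (322,121) to (322,276) and lines up with the tool. The dish is in the tray at (190,226), and the dropper is in its cup at (90,280).

```bash
python3 - <<'E'
from h import *
np.set_printoptions(precision=1,suppress=True)
p=dict(cams.camera_params('wrist'),rvec=np.array([-2.86678089,-0.08700303,-0.01355652]),tvec=np.array([-669.56362897,-151.61138118,221.61924196]))
W=lambda u,v,z:plane(ray('wrist',(u,v),p),z)
a,b=W(322,122,8),W(322,275,8);print(a,b,(a+b)/2,np.arctan2(*(a-b)[1::-1]),np.linalg.norm(a-b))
print('dish',W(157,226,14),W(223,226,14),W(190,262,14),W(190,190,17)); print(r.sense()['eef_pos'])
E
```

```text
[674.7 -50.    8. ] [ 683.  -184.3    8. ] [ 678.9 -117.2    8. ] 1.6325820592391418 134.53671948647096
dish [ 528.8 -146.    14. ] [ 595.1 -140.4   14. ] [ 560.  -179.1   14. ] [ 567.2 -109.3   17. ]
[ 675.6 -114.2  134.1]
```

The manual's scale: shifts go in units of 20 mm. Converting my numbers, 30 mm is 1.5, -3 mm is -0.15.

```bash

python3 -m handwheel '[0,0,0,-0.15,0.09,0,0.5,0,0,0,0,0,1.75,0.5,0,0,0,0,0,1.75,0.5,0,0,0,0,0,1.5,0.5,0,0,0,0,0,0,0.5]' 30
python3 -m handwheel '[0,0,0,0,0,0,0.5,0,0,0,0,0,0,0.5]'
```

```text
clock: 16.58
eef_pos: [672.4, -117.2, 28.8]
tcp_rot: [-3.132, -0.002, 1.63]
contact_force: [-2.3, 0.5, -1.0]
opening: 0.497
grasp_force: 0.0
clock: 16.75
eef_pos: [678.3, -117.9, 36.4]
tcp_rot: [3.14, 0.0, 1.631]
contact_force: [0.9, 0.4, -0.3]
opening: 0.499
grasp_force: 0.0
```

```bash

python3 -m handwheel '[0,0,0,0.035,0,0.3,0.5,0,0,0,0,0,0.2,0.5,0,0,0,0,0,0,0.5,0,0,0,0,0,0,0.5]'
python3 -m handwheel '[0,0,0,0,0,0,0,0,0,0,0,0,0,0,0,0,0,0,0,0,0,0,0,0,0,0,0,0,0,0,0,0,0,0,0]' 30
```

```text
clock: 17.08
eef_pos: [678.0, -116.7, 25.4]
tcp_rot: [3.141, 0.0, 1.631]
contact_force: [-0.8, -0.6, -0.1]
opening: 0.502
grasp_force: 0.0
clock: 17.5
eef_pos: [678.0, -116.7, 25.2]
tcp_rot: [3.141, 0.0, 1.631]
contact_force: [-2.1, -0.1, 4.7]
opening: 0.166
grasp_force: 29.5
```

```bash

python3 -m handwheel '[0,0,0,0,0,-1,0,0,0,0,0,0,-1.75,0,0,0,0,0,0,-2,0,0,0,0,2.02,0.08,0,0,0,0,0,2.02,0.08,0,0]'
python3 -m handwheel '[0,0,0,2.02,0.08,0,0,0,0,0,2.02,0.08,0,0,0,0,0,2.02,0.08,0,0,0,0,0,2.02,0.08,0,0,0,0,-0.07,0,0,0,0]'
python3 -m handwheel '[0,0,-0.0715,0,0,0,0,0,0,0,0,0,0,0,0,0,0,0,0,0,0]'
python3 - <<'E'
from h import *
print(r.sense()['eef_pos'].round(1))
p=cams.camera_params('wrist');print(p['rvec'],p['tvec'])
im=cams.grab_frame('wrist')[:,:,::-1];cv2.imwrite('pics/w7.png',im)
cv2.imwrite('pics/w7c.png',cv2.resize(im[80:300,210:440],None,fx=2.7,fy=2.7,interpolation=cv2.INTER_CUBIC))
E
```

```text
clock: 17.92
eef_pos: [678.1, -37.0, 122.9]
tcp_rot: [3.136, 0.001, 1.627]
contact_force: [-0.5, 0.9, -0.9]
opening: 0.165
grasp_force: 29.5
clock: 18.33
eef_pos: [672.2, 132.8, 119.7]
tcp_rot: [3.141, -0.002, 1.704]
contact_force: [-0.4, 0.3, 0.2]
opening: 0.17
grasp_force: 29.5
clock: 18.58
eef_pos: [672.5, 125.9, 119.5]
tcp_rot: [-3.141, 0.0, 1.771]
contact_force: [-0.8, 0.0, 0.1]
opening: 0.166
grasp_force: 29.5
[672.5 125.9 119.5]
[-2.85487662 -0.28533673 -0.03935419] [-684.53958698   -7.93743436  247.16457645]
```

View pics/w7c.png

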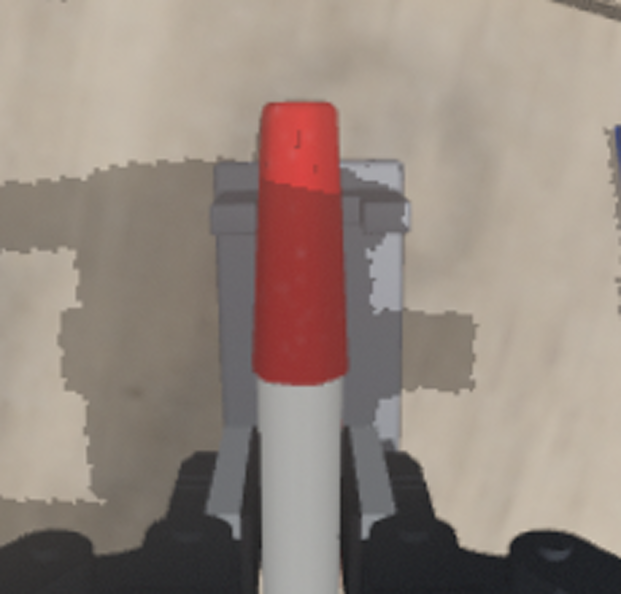

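The far post's top face is centred at crop (310,217) and spans columns 210–410. The base plate's far edge is centred at (309.5,161). The marker tip is at (299,103), along the rest axis.

```bash
python3 - <<'E'
from h import *
np.set_printoptions(precision=1,suppress=True)
p=dict(cams.camera_params('wrist'),rvec=np.array([-2.85487662,-0.28533673,-0.03935419]),tvec=np.array([-684.53958698,-7.93743436,247.16457645]))
C=lambda u,v,z:plane(ray('wrist',(210+(u+.5)/2.7-.5,80+(v+.5)/2.7-.5),p),z)
l,q=C(210,217,36),C(410,217,36);print(l,q,np.linalg.norm(l-q),'angle x',np.arctan2(*(q-l)[1::-1])+np.pi/2)
m=(l+q)/2; ax=np.array([np.cos(1.772),np.sin(1.772),0]); print('mid via post',m-38*ax)
bl,br=C(215,161,6),C(404,161,6);print(bl,br,np.linalg.norm(bl-br),'mid via base',(bl+br)/2-50*ax, np.arctan2(*(br-bl)[1::-1])+np.pi/2)
s=r.sense()['eef_pos'];print(s,'marker tip',C(299,103,s[2]-17))
# reproject candidates in top crop
pt=cams.camera_params('top')
for c in [(675.6,128.9),(672,125),(670,123)]:
  P=[np.array([*c,0])+ax*y+np.array([ax[1],-ax[0],0])*x+[0,0,z] for x,y,z in [(-27,-50,6),(27,-50,6),(-27,50,6),(27,50,6)]]
  uv=cv2.projectPoints(np.array(P),np.array(pt['rvec']),np.array(pt['tvec']),np.array([[pt['fx'],0,pt['cx']],[0,pt['fy'],pt['cy']],[0,0,1]]),None)[0][:,0]
  print(c,((uv-[200,130]+.5)*3.4-.5).tolist())
E
```

```text
[643.2 160.4  36. ] [691.7 170.3  36. ] 49.42275103609192 angle x 1.7710593131372592
mid via post [675.  128.1  36. ]
[639.4 171.5   6. ] [691.3 182.1   6. ] 52.9520302676691 mid via base [675.3 127.8   6. ] 1.7714962314477796
[672.6 125.6 119.6] marker tip [659.2 192.6 102.6]
(675.6, 128.9) [[307.15035893357134, 103.32063678949093], [291.6738614703902, 31.21374743293733], [170.76377099053605, 132.2018343671545], [155.75819762331216, 59.6857570822071]]
(672, 125) [[312.6037062293617, 108.20280032515686], [297.1030671361837, 36.06355190488777], [176.21423460470865, 137.10949345401588], [161.18451901717938, 64.56074851773691]]
(670, 123) [[315.4027904246863, 110.91824775994226], [299.88956924908257, 38.76069653738778], [179.0101786729769, 139.83924660569417], [163.96789213138624, 67.27202373192848]]
```

```bash

python3 -m handwheel '[0,0,0,0.075,0.14,0,0,0,0,0,0,0,1.25,0,0,0,0,0,0,1.25,0,0,0,0,0,0,0,0,0,0,0,0,0,0,0]'
python3 -m handwheel '[0,0,0,0,0,0,0]'
```

```text
clock: 19.05
eef_pos: [674.2, 127.2, 68.7]
tcp_rot: [-3.138, -0.0, 1.771]
contact_force: [1.1, 0.2, 0.2]
opening: 0.166
grasp_force: 29.5
clock: 19.13
eef_pos: [675.8, 127.7, 70.7]
tcp_rot: [3.141, 0.0, 1.772]
contact_force: [0.7, -0.5, 0.2]
opening: 0.166
grasp_force: 29.5
```

```bash

python3 -m handwheel '[0,0,0,0,0,0.5,0,0,0,0,0,0,0.35,0,0,0,0,0,0,0.15,0,0,0,0,0,0,0,0,0,0,0,0,0,0,0]'
python3 -m handwheel '[0,0,0,0,0,0.05,0,0,0,0,0,0,0,0]'
```

```text
clock: 19.55
eef_pos: [675.0, 127.8, 49.6]
tcp_rot: [-3.141, 0.0, 1.773]
contact_force: [0.2, -0.4, -1.0]
opening: 0.172
grasp_force: 29.5
clock: 19.72
eef_pos: [675.3, 127.9, 49.0]
tcp_rot: [3.141, 0.0, 1.773]
contact_force: [1.4, -0.1, 0.2]
opening: 0.169
grasp_force: 29.5
```

```bash

python3 -m handwheel '[0,0,0,0,0,0.035,0,0,0,0,0,0,0,0,0,0,0,0,0,0,0.3,0,0,0,0,0,0,0.45,0,0,0,0,0,0,0.45]'
python3 -m handwheel '[0,0,0,0,0,0,0.45,0,0,0,0,0,-1.25,0.45,0,0,0,0,0,-2,0.45,0,0,0,0,0,-2,0.45,0,0,0,0,0,-2,0.45]'
python3 -m handwheel '[0,0,0,0,-2,0,0.45,0,0,0,0,-2,0,0.45,0,0,0,0,-2,0,0.45,0,0,0,0,-2,0,0.45,0,0,0,0,-2,0,0.45]'
python3 -m handwheel '[0,0,0,0,-1.5,0,0.45,0,0,0,0,-1.5,0,0.45,0,0,0,0,0,0,0.45,0,0,0,0,0,0,0.45]'
python3 - <<'E'
from h import *
a=cams.grab_frame('top')[130:275,200:430,::-1]; a=cv2.resize(a,None,fx=2.9,fy=2.9,interpolation=cv2.INTER_CUBIC)
b=cams.grab_frame('scene')[110:290,230:410,::-1]; b=cv2.resize(b,None,fx=2.3,fy=2.3,interpolation=cv2.INTER_CUBIC)[:, :133*3]
cv2.imwrite('pics/t8.png',a);cv2.imwrite('pics/s8.png',cv2.resize(b,None,fx=1.4,fy=1.4))
E
```

```text
clock: 20.13
eef_pos: [675.1, 127.9, 48.1]
tcp_rot: [3.142, 0.0, 1.773]
contact_force: [0.9, 0.5, 0.3]
opening: 0.45
grasp_force: 0.0
clock: 20.55
eef_pos: [674.7, 127.8, 194.3]
tcp_rot: [-3.141, -0.0, 1.773]
contact_force: [1.5, 0.1, -0.3]
opening: 0.451
grasp_force: 0.0
clock: 20.97
eef_pos: [477.2, 87.4, 193.1]
tcp_rot: [3.141, 0.0, 1.773]
contact_force: [-0.4, -0.5, 0.5]
opening: 0.449
grasp_force: 0.0
clock: 21.3
eef_pos: [419.4, 75.5, 193.5]
tcp_rot: [3.141, 0.0, 1.773]
contact_force: [0.8, 0.3, 1.4]
opening: 0.449
grasp_force: 0.0
```

View pics/t8.png

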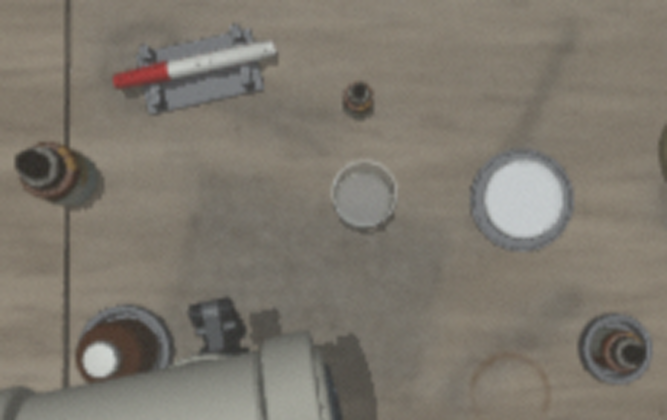

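View pics/s8.png

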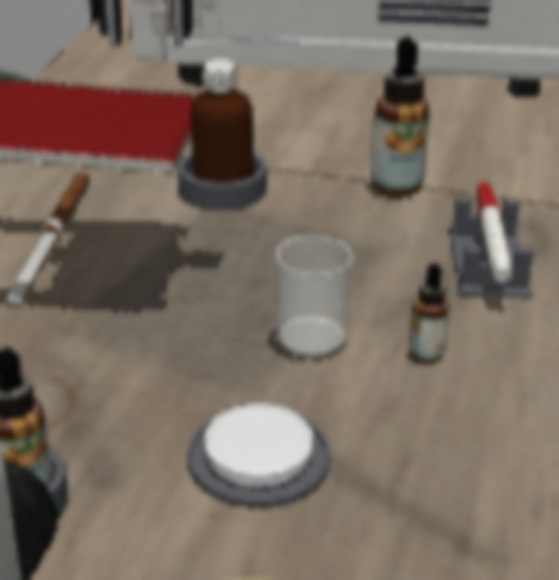

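All four are in place. In the top crop the marker lies in both notches at (196,63), the dish is centred in the tray at (522,198), and the dropper stands in its cup at (615,348). The bottle is upright in the wide cup at (222,130) in the scene crop, and the beaker hasn't moved.

```bash
python3 -c "
from rig import r;print(r.sign_off())"
```

```text
the job is handed in; nothing more can be done
None
```

I put the bottle, dropper, dish and marker in their holders, left the beaker where it stood, let go of everything, and handed the job in at about 21 s; the final pictures showed each in place.

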